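# Seat a block with a cam-and-follower fixture

### The job

Seat the wooden block in the cam fixture: first push the cam's crank round with the fingertips until the cam's low point faces the follower slide (the crank then points straight away from the slide, at the small index post), and only then push the slide's upright plate forward until its roller rests on the low point of the cam and the block is home at the end stop. Let the slide move the block and do not touch the block itself; leave the cam at its low point and do not disturb the other things on the bench.

Things in the scene. Friction and masses are not known exactly. Their poses are not given: they have to be found in the camera images.
- fixture: Fixture, fixed to the bench: aluminium base plate 12 mm thick, x -100 to +130 mm, y -100 to +100 mm. Origin at bench height; +x is the way the slide goes forward (roughly away from the robot), +y left, z up. The slide runs on the near half between guide strips (y +-72 to +-91 mm, top 36 mm high); on the far half the cam is at the left, the block's channel at the right. Position and yaw vary.
- cam_axis (a point): Pivot axis of the cam, at fixture (45, 45, 36) mm. The cam is a steel disc of 30 mm radius (z = 16 to 32 mm) pivoted 14 mm off its centre: its rim is 16 mm from the pivot at the low point and 44 mm at the high point. The crank lies over the high side; hub top at z = 48 mm.
- cam_grip (a point): Middle of the crank's upright grip, a round black post of 24 mm diameter, z = 40 to 80 mm, 55 mm from the cam's pivot; this point is at z = 60 mm and moves with the cam. The crank bar below it is 14 mm wide, z = 32 to 40 mm.
- cam (a joint): Cam angle (rad), range -0.7 to 2.6, counter-clockwise from above positive. 0: crank points along fixture +x at the index post, low point faces the slide's roller. 1.57: crank points along fixture +y. Starts at 1.4 to 2.4, where the cam blocks the slide before home. Friction (about 7 N at the grip) keeps it where it is left; there is no stop at 0.
- index_post (a point): Top of the index post, 8 mm thick, 24 mm high, at fixture (122, 45) mm, straight ahead of the cam's pivot.
- slide (a joint): Slide's travel forward along fixture +x (m): 0 fully back, 0.042 home, roller on the cam's low point. Starts at 0 to 0.005. About 3 N friction, no spring, stays where left. Its plate (50 x 150 mm) is 30 mm high; its roller (18 mm diameter) is centred at fixture (-22 mm + travel, 45 mm); its jaw, 40 mm high, faces the block at x = -12 mm + travel, y = -45 mm.
- push_face (a point): Centre of the rear face (towards the robot) of the slide's upright push plate, at fixture (-80 mm + travel, 0, 55 mm). The plate is 70 mm wide along fixture y, 10 mm thick and stands from z = 30 to 75 mm.
- stop_face (a point): Middle of the near face of the end stop (60 mm wide, 46 mm high), at fixture (63, -45, 30) mm. It closes the block's channel, which is 38 mm wide between strips 26 mm high.
- block: The wooden block to be seated, 32 x 32 x 55 mm, loose, standing upright on the base plate (its underside at z = 12 mm) in the channel between jaw and end stop. Origin: centre of its underside. It starts at fixture x = 14 to 30 mm; home is x = 46 to 47 mm.
- spare_tall: Bystander: loose wooden block 28 x 25 x 88 mm, standing on the bench right of the fixture. Origin: centre of its underside.
- spare_short: Bystander: loose wooden block 28 x 30 x 52 mm, standing right of the fixture. Origin: centre of its underside.
- grease_tin: Bystander: low round tin, 72 mm across, 40 mm high, standing right of the fixture. Origin: centre of its underside.
- screwdriver: Bystander: screwdriver 214 mm long, 31 mm wide, 29 mm high, lying left of the fixture. Origin: centre of its underside.
Not all that is in view belongs to the job. What is shaped like the block but yellow is not meant.

How it is judged:
By the outcome, as a careful person would: the job done as asked, in the order asked, and still so for the second after the job is handed in, with the robot touching nothing.
It also fails if it takes over 48 s, if anything falls off the work surface, if the arm or the gripper's body presses on something with over 40 N, if the wrist force passes 120 N, or if a joint passes its speed limit or range.

### The arm

A 6-joint arm with a two-finger parallel gripper is mounted at the origin on a cart in front of the work surface, level with it; the furniture and walls round the work are solid. World frame = base frame: x ahead of the robot, y to its left, z up, the work surface at z = 0. Lengths are in mm, angles in rad, forces in N, time in s.
With the tool pointing down it reaches from about 300 to 775 mm from the base axis. Payload 14.6 kg.
Tool frame: the origin (TCP) lies midway between the tips of the shut fingers; the grasp point (between the pads) lies 19 mm behind it; y points along the fingers, x is the direction in which the jaws open and shut, and the axes are right-handed (so a half turn about y gives the same grasp; the last joint's range is limited). The gripper opens to 94 mm and grips with 3 to 60 N. Pads are 16 mm wide; open, the fingers measure 119 mm over their backs; the gripper's body (75 mm by 177 mm) begins 78 mm behind the grasp point.
Start: joints at [-1.404, 0.3, 1.521, -0, 1.321, -0.067], TCP at [127.415, -535.028, 205.446] pointing down, gripper open.
Joint ranges: [-3.03, 3.03], [-0.79, 2.21], [0.23, 2.52], [-1.04, 4.18], [0, 3.07], [-2.55, 2.55]. Speed limits (rad/s): [2.22, 2.22, 2.57, 3.14, 3.14, 3.14].

### API

Orientations are given as [roll, pitch, yaw] about the fixed x, y, z axes, in that order (R = Rz(yaw) Ry(pitch) Rx(roll)).
In Python, from cell import manip gives the robot as it stands.
- The arm moves only by the tool servo_tool, never from a script. Its argument "commands" is a list of rows, each an object with "dp": the shift along the tool's x, y, z in mm, a list of three; "turn": the turn, a rotation vector about the tool's x, y, z in degrees, a list of three. A call has 1 to 5 rows; each row is the pose to reach, as a shift and turn from the pose measured when the call began, along the tool's axes at that moment; what a row does not reach only later rows make up. A row lasts 1/12 s, in which the tool goes at most 41.7 mm and 7.16 degrees, less where a joint would pass 70% of its speed; a pose out of reach is approached as far as the arm can. A call with a gripper value outside its range is refused whole. "grip" is the gripper command: -1 is fully open, 1 is shut, values between are in proportion, set as the call begins (left out, the last holds). The fingers move at their own pace and stop on an object; "force" is the grip in N (left out, the last holds). Time passes only in rows, so rows that repeat a pose let the fingers close. It gives the time, the measured TCP pose, the force and the opening at its end, in the units of the state.
- manip.read_state(): the state, without advancing time (a new reading comes with each control period).
- manip.camera(name): name is "scene" or "top" or "wrist"; returns a dict with "img" (420x560x3 uint8, red, green, blue), "depth" (420x560 float32, mm along the optical axis (not along the pixel's ray), 0 where there is no reading), "K" (3x3 intrinsics, pixels), "R" (3x3) and "t" (3): a world point X has camera coordinates R X + t; the wrist camera has in their place "hand_eye" (4x4, takes a point from camera to tool coordinates, whose origin is the TCP and whose axes are the tool frame's). Camera axes: x right, y down, z forward; pixel columns grow to the right and rows downward; lengths in mm; the calibration is good to about 2 mm. A picture is of the moment at which its call begins: read the wrist's pose just before it.
- manip.sign_off(): hands the job in, once; it reports no verdict.
The state is a dict: "clock": time; "joints": joint angles; "qd": joint speeds; "effort": joint torques, N m; "eef_pos": TCP position; "eef_rot": TCP orientation; "wrist_force": force on the tool from outside, world axes, zero at the start; "moment": the same for the moment, N m; "finger_gap": finger opening in mm.
Only numpy, scipy, OpenCV 4.12 (cv2) and the standard library are available. Lean on these libraries where they do the work, as an engineer would, in place of code of your own. Each camera call takes 0.05 s, during which the arm holds its last target.

## Working session

There is one attempt and no reset: what is moved stays moved. The work goes in short steps, Python scripts to look and compute and a tool call to move; the robot and the scene stay as the last step left them, time stands still between calls to the robot, and variables do not carry over. Pictures are saved under pics/ and viewed, and the job is handed in when it is done.

Besides the shell and the picture viewer there is one more tool, called by a JSON object that holds its "fn" and its "kwargs", one argument or row to a line. servo_tool: Moves the arm, as the interface text tells. Its arguments: {"type":"object","properties":{"commands":{"type":"array","items":{"type":"object","properties":{"dp":{"type":"array","items":{"type":"number"}},"turn":{"type":"array","items":{"type":"number"}}}}},"grip":{"type":"number"},"force":{"type":"number"}},"required":["commands"]}

```bash
ls; mkdir -p pics; cat > h.py <<'E'
import numpy as np, cv2
from cell import manip
from scipy.spatial.transform import Rotation as Ro
np.set_printoptions(precision=2,suppress=True)
def grab(n,save):
    c=manip.camera(n); cv2.imwrite('pics/'+save+'.png',c['img'][:,:,::-1]); np.savez('pics/'+save+'.npz',**c); return c
def cloud(c):
    K=c['K'];d=c['depth'];v,u=np.mgrid[:d.shape[0],:d.shape[1]]
    P=np.stack([(u-K[0,2])/K[0,0]*d,(v-K[1,2])/K[1,1]*d,d],-1)
    return (P-c['t'])@c['R']   # R^T (P-t)
def ray(c,u,v,z):
    K=c['K'];r=np.array([(u-K[0,2])/K[0,0],(v-K[1,2])/K[1,1],1.])
    d=c['R'].T@r;o=-c['R'].T@c['t'];return o+d*(z-o[2])/d[2]
E
python3 - <<'E'
from h import *
for n in('scene','top'):
    c=grab(n,n+'0'); print(n,-c['R'].T@c['t'],c['K'][0],c['K'][1])
print(manip.read_state())
E
```

```text
pics
scene [155.19 544.85 843.08] [454.     0.   279.03] [  0.   454.   211.61]
top [ 472.14  -15.25 1083.93] [398.66   0.   283.69] [  0.   398.66 207.22]
{'clock': 0.1, 'joints': array([-1.4 ,  0.3 ,  1.52, -0.  ,  1.32, -0.07]), 'qd': array([-0., -0., -0.,  0., -0.,  0.]), 'effort': array([  0.  , -53.26, -35.33,   0.07,   0.02,  -0.  ]), 'eef_pos': array([ 127.39, -534.8 ,  204.93]), 'eef_rot': array([-1.57,  0.  , -1.34]), 'wrist_force': array([ 0.43,  0.66, -0.16]), 'moment': array([0.03, 0.02, 0.02]), 'finger_gap': 93.71710015367127}
```

View pics/top0.png

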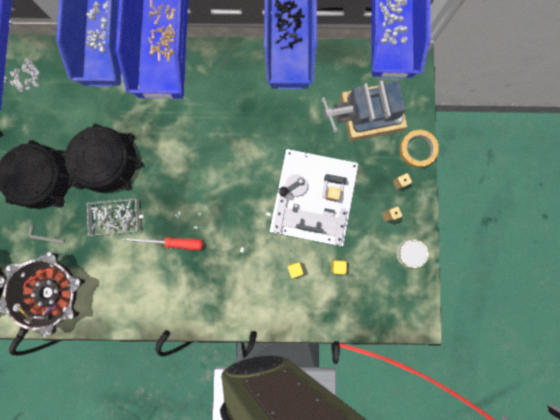

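View pics/scene0.png

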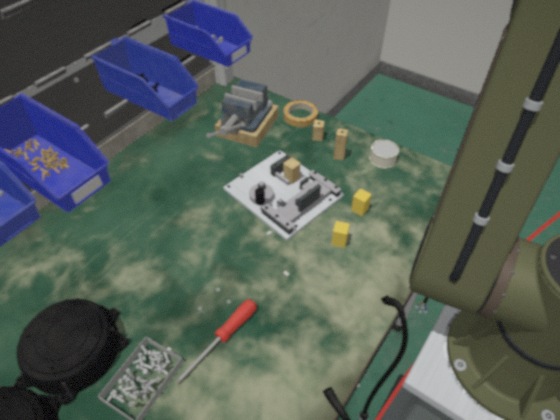

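```bash
python3 - <<'E'
from h import *
a=cv2.imread('pics/top0.png')[140:285,255:365]
cv2.imwrite('pics/topz.png',cv2.resize(a,None,fx=4,fy=4,interpolation=cv2.INTER_CUBIC))
a=cv2.imread('pics/scene0.png')[140:260,210:370]
cv2.imwrite('pics/scz.png',cv2.resize(a,None,fx=4.9,fy=4.9,interpolation=cv2.INTER_CUBIC))
E
```

```text
(no output)
```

View pics/topz.png

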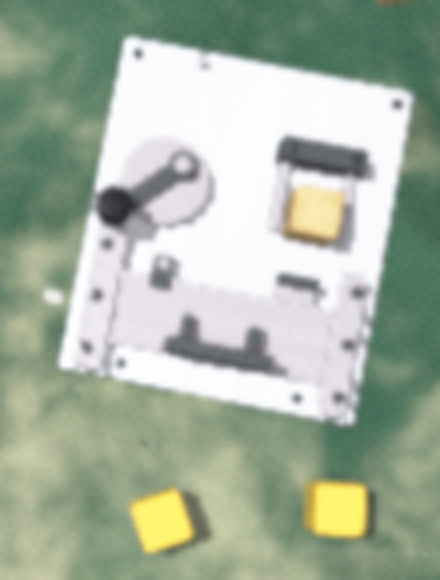

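View pics/scz.png

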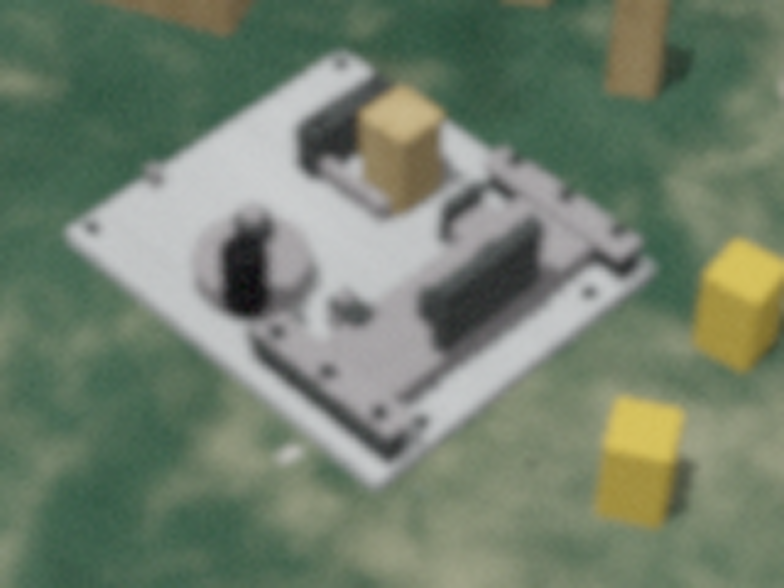

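```bash
cat > fix.py <<'E'
from h import *
def load(n): return dict(np.load('pics/'+n+'.npz'))
if __name__=='__main__':
    c=load('top0'); img=c['img']; P=cloud(c)
    hsv=cv2.cvtColor(img,cv2.COLOR_RGB2HSV)
    m=((hsv[...,1]<45)&(hsv[...,2]>120)).astype(np.uint8); m[:140]=0;m[260:]=0;m[:,:250]=0;m[:,370:]=0
    m=cv2.morphologyEx(m,cv2.MORPH_OPEN,np.ones((3,3),np.uint8))
    n,l,s,_=cv2.connectedComponentsWithStats(m);k=1+s[1:,4].argmax()
    cs,_=cv2.findContours((l==k).astype(np.uint8),cv2.RETR_EXTERNAL,cv2.CHAIN_APPROX_NONE)
    h=cv2.convexHull(cs[0]); q=cv2.approxPolyDP(h,6,True)[:,0]; print(q); print(cv2.boxPoints(cv2.minAreaRect(h)))
    for u,v in [(286.5,149.5),(358.2,163),(343,246),(270,232)]: print(u,v,ray(c,u,v,12))
    # block/yellows heights
    for nm,(u,v) in dict(yl=(295,270),yr=(339.5,267),block=(333.5,192),grip=(283.5,191),plate=(310,229),stop=(336,179),base=(320,170),tall=(393,213),short=(403,181),tin=(412,253)).items(): print(nm,P[v if isinstance(v,int) else int(v),int(u)])
E
python3 fix.py
```

```text
[[286 149]
 [358 164]
 [342 246]
 [269 232]
 [265 211]]
[[260.92 231.38]
 [278.08 145.62]
 [360.   162.  ]
 [342.85 247.77]]
286.5 149.5 [737.06 -23.67  12.  ]
358.2 163 [ 702.05 -220.11   12.  ]
343 246 [ 475.67 -178.04   12.  ]
270 232 [510.66  17.99  12.  ]
yl [413.12 -48.64  57.15]
yr [ 421.83 -161.5    52.54]
block [ 613.54 -144.24   67.  ]
grip [612.19 -15.5   83.34]
plate [517.15 -84.89  77.04]
stop [ 651.34 -154.97   44.79]
base [ 681.71 -115.93    9.76]
tall [ 559.39 -292.14   88.26]
short [ 647.14 -329.79   51.65]
tin [ 459.65 -353.9    39.  ]
```

```bash
cat >> h.py <<'E'
YAW=np.radians(-10.35); O=np.array([591.6,-98.3])
RF=np.array([[np.cos(YAW),-np.sin(YAW)],[np.sin(YAW),np.cos(YAW)]])
def f2w(x,y): return O+RF@np.array([x,y])
def w2f(p): return RF.T@(np.asarray(p)[:2]-O)
E
python3 - <<'E'
from h import *
ld=lambda n: dict(np.load('pics/'+n+'.npz'))
t=ld('top0');s=ld('scene0')
def Z(f,ox,oy,u,v): return (u+.5)/f-.5+ox,(v+.5)/f-.5+oy
for nm,c,(f,ox,oy),(u,v),z in [('grip',t,(4,255,140),(116,206),80),('hub',t,(4,255,140),(183,164),48),('index',t,(4,255,140),(205,62),24),('stoptopctr',t,(4,255,140),(322,156),46),('blocktop',t,(4,255,140),(316,214),67),
 ('s hub',s,(4.9,210,140),(252,217),48),('s grip top',s,(4.9,210,140),(247,240),80),('s block',s,(4.9,210,140),(400,110),67),('s cornerL',s,(4.9,210,140),(68,235),12),('s corner near',s,(4.9,210,140),(376,490),12),('s corner right',s,(4.9,210,140),(657,267),12),('s far',s,(4.9,210,140),(345,48),12),('s index',s,(4.9,210,140),(153,163),24)]:
    p=ray(c,*Z(f,ox,oy,u,v),z); print(nm,p,w2f(p))
P=cloud(t); v,u=np.mgrid[218:236,290:330]; Q=P[218:236,290:330].reshape(-1,3)
m=Q[:,2]>62; q=Q[m]; F=np.array([w2f(p) for p in q]); print('plate',m.sum(),F.min(0),F.max(0),F.mean(0))
Q=P[180:200,275:295].reshape(-1,3);q=Q[Q[:,2]>70];print('gripcloud',len(q),q.mean(0),w2f(q.mean(0)))
st=manip.read_state();print(st['joints'])
E
```

```text
grip [612.36 -17.09  80.  ] [ 5.83 83.61]
hub [645.24 -60.84  48.  ] [46.04 46.49]
index [719.27 -76.21  24.  ] [121.62  44.67]
stoptopctr [ 652.1 -152.5   46. ] [ 69.25 -42.45]
blocktop [ 610.64 -145.85   67.  ] [ 27.27 -43.35]
s hub [641.53 -57.41  48.  ] [41.77 49.19]
s grip top [614.78 -19.7   80.  ] [ 8.69 81.49]
s block [ 613.95 -146.81   67.  ] [ 30.7  -43.71]
s cornerL [733.42 -19.51  12.  ] [125.35 102.99]
s corner near [509.33  24.    12.  ] [-102.9   105.53]
s corner right [ 473.77 -175.32   12.  ] [-102.08  -96.93]
s far [ 700.05 -219.68   12.  ] [128.49 -99.92]
s index [722.29 -77.16  24.  ] [124.76  44.28]
plate 116 [-132.44  -31.62] [-68.38  60.23] [-74.59   3.88]
gripcloud 70 [613.65 -14.87  79.61] [ 6.71 86.03]
[-1.4   0.3   1.52 -0.    1.32 -0.07]
```

```bash
cat >> h.py <<'E'
def plan(*wps):
    "waypoints (x,y,z,yawdeg) world -> rows relative to the current tool frame"
    s=manip.read_state(); p=s['eef_pos']; R=Ro.from_euler('xyz',s['eef_rot'])
    print('t',round(s['clock'],2),'pos',p,'rot',np.degrees(s['eef_rot']),'F',s['wrist_force'],'gap',round(s['finger_gap'],1),'q',s['joints'])
    for x,y,z,a in wps:
        T=Ro.from_euler('xyz',[-np.pi/2,0,np.radians(a)])
        print('dp',R.inv().apply(np.array([x,y,z])-p).round(1),'turn',np.degrees((R.inv()*T).as_rotvec()).round(1))
E
python3 -c "
from h import *
plan((612,-17,205,35))
for a in (135.5,0): 
  p=f2w(45+55*np.cos(np.radians(a)),45+55*np.sin(np.radians(a)));print(p)"
```

```text
t 0.1 pos [ 127.39 -534.8   204.93] rot [-90.     0.06 -76.6 ] F [ 0.43  0.66 -0.16] gap 93.7 q [-1.4   0.3   1.52 -0.    1.32 -0.07]
dp [-391.4    0.4  591.4] turn [  -0.1 -111.6   -0. ]
[612.29 -17.15]
[698.06 -72.  ]
```

{"fn": "servo_tool", "kwargs": {
  "commands": [
    {"dp": [-391, 0, 591], "turn": [0, -112, 0]},
    {"dp": [-391, 0, 591], "turn": [0, -112, 0]},
    {"dp": [-391, 0, 591], "turn": [0, -112, 0]},
    {"dp": [-391, 0, 591], "turn": [0, -112, 0]},
    {"dp": [-391, 0, 591], "turn": [0, -112, 0]}
  ],
  "grip": -0.1
}}

```text
clock: 0.52
eef_pos: [270.6, -381.2, 205.2]
eef_rot: [-1.57, 0.0, -0.706]
wrist_force: [0.4, 0.2, 0.2]
finger_gap: 63.7
```

```bash
python3 -c "
from h import *
plan((612.3,-17.1,160,35))"
```

```text
t 0.52 pos [ 270.57 -381.16  205.25] rot [-89.97   0.02 -40.47] F [0.37 0.21 0.2 ] gap 63.7 q [-1.03  0.12  1.74  0.    1.28 -0.33]
dp [ 23.7  45.5 498.7] turn [ -0.  -75.5   0. ]
```

{"fn": "servo_tool", "kwargs": {
  "commands": [
    {"dp": [24, 0, 499], "turn": [0, -75, 0]},
    {"dp": [24, 0, 499], "turn": [0, -75, 0]},
    {"dp": [24, 0, 499], "turn": [0, -75, 0]},
    {"dp": [24, 0, 499], "turn": [0, -75, 0]},
    {"dp": [24, 0, 499], "turn": [0, -75, 0]}
  ]
}}

```text
clock: 0.93
eef_pos: [413.2, -229.0, 205.4]
eef_rot: [-1.57, -0.0, -0.081]
wrist_force: [0.0, -0.8, 0.8]
finger_gap: 51.6
```

```bash
python3 -c "
from h import *
plan((612.3,-17.1,160,35))"
```

```text
t 0.93 pos [ 413.19 -229.03  205.41] rot [-89.97  -0.    -4.64] F [ 0.05 -0.79  0.77] gap 51.6 q [-0.58  0.13  1.73  0.    1.28 -0.5 ]
dp [181.3  45.5 227.3] turn [ -0.  -39.6   0. ]
```

{"fn": "servo_tool", "kwargs": {
  "commands": [
    {"dp": [181, 20, 227], "turn": [0, -40, 0]},
    {"dp": [181, 20, 227], "turn": [0, -40, 0]},
    {"dp": [181, 20, 227], "turn": [0, -40, 0]},
    {"dp": [181, 20, 227], "turn": [0, -40, 0]},
    {"dp": [181, 20, 227], "turn": [0, -40, 0]}
  ]
}}

```text
clock: 1.35
eef_pos: [555.2, -77.1, 190.9]
eef_rot: [-1.57, -0.0, 0.544]
wrist_force: [0.1, -0.8, -0.0]
finger_gap: 51.6
```

```bash
python3 -c "
from h import *
plan((612.3,-17.1,160,35))"
```

```text
t 1.35 pos [555.18 -77.15 190.91] rot [-89.96  -0.    31.19] F [ 0.1  -0.81 -0.  ] gap 51.6 q [-0.2   0.34  1.51  0.    1.3  -0.75]
dp [80.  30.9 21.8] turn [-0.  -3.8  0. ]
```

{"fn": "servo_tool", "kwargs": {
  "commands": [
    {"dp": [80, 31, 22], "turn": [0, -4, 0]},
    {"dp": [80, 31, 22], "turn": [0, -4, 0]},
    {"dp": [80, 31, 22], "turn": [0, -4, 0]},
    {"dp": [80, 31, 22], "turn": [0, -4, 0]}
  ]
}}

```text
clock: 1.68
eef_pos: [612.4, -15.0, 157.8]
eef_rot: [-1.568, 0.002, 0.617]
wrist_force: [-0.6, 0.0, -0.2]
finger_gap: 52.1
```

```bash
python3 -c "
from h import *
plan((612.3,-17.1,55,35))
s=manip.read_state()
c=grab('wrist','w1')
print(c['hand_eye'])
for k,x in c.items():
  if k not in('img','depth'): print(k)
H=c['hand_eye'];R=Ro.from_euler('xyz',s['eef_rot']).as_matrix()
K=c['K'];d=c['depth'];v,u=np.mgrid[:420,:560]
P=np.stack([(u-K[0,2])/K[0,0]*d,(v-K[1,2])/K[1,1]*d,d],-1)@H[:3,:3].T+H[:3,3]
W=P@R.T+s['eef_pos']
np.save('pics/w1W.npy',W)
"
```

```text
t 1.68 pos [612.36 -14.98 157.8 ] rot [-89.84   0.13  35.34] F [-0.57  0.01 -0.19] gap 52.1 q [-0.08  0.48  1.38  0.    1.28 -0.7 ]
dp [ -1.  102.8  -2. ] turn [-0.2  0.3 -0.1]
[[   1.      0.      0.     -0.52]
 [  -0.     -0.24    0.97 -178.12]
 [   0.     -0.97   -0.24   68.39]
 [   0.      0.      0.      1.  ]]
K
hand_eye
```

View pics/w1.png

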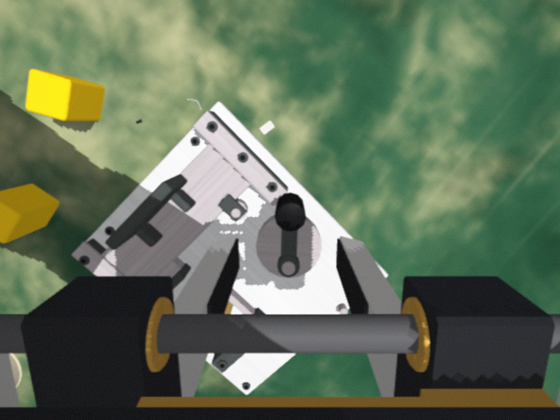

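```bash
cat >> h.py <<'E'
def wray(c,s,u,v,z):
    H=c['hand_eye'];R=Ro.from_euler('xyz',s['eef_rot']).as_matrix();K=c['K']
    r=R@H[:3,:3]@np.array([(u-K[0,2])/K[0,0],(v-K[1,2])/K[1,1],1.]);o=R@H[:3,3]+s['eef_pos']
    return o+r*(z-o[2])/r[2]
E
python3 -c "
from h import *
c=dict(np.load('pics/w1.npz'));s=dict(eef_pos=np.array([612.36,-14.98,157.8]),eef_rot=np.radians([-89.84,.13,35.34]))
for n,u,v,z in [('post',290,206,80),('hub',288,267,48),('index',342,308,24),('corner',218,104,12),('cornerNR',78,257,12),('cornerFR',247,392,12)]:
  p=wray(c,s,u,v,z);print(n,p,w2f(p))
W=np.load('pics/w1W.npy');print(W[208,290],W[270,288],W[205,235],W[212,229])
plan()
"
```

```text
post [609.36  -8.36  80.  ] [ 1.31 91.66]
hub [643.94 -59.57  48.  ] [44.53 47.51]
index [716.79 -72.23  24.  ] [118.47  48.13]
corner [514.72  16.78  12.  ] [-96.3  99.4]
cornerNR [ 481.39 -181.31   12.  ] [ -93.5  -101.46]
cornerFR [ 699.97 -213.85   12.  ] [127.37 -94.2 ]
[610.28  -9.67  79.66] [645.75 -62.12  47.22] [576.43 -44.08  33.96] [575.62 -52.31  34.14]
t 1.73 pos [611.94 -16.46 159.01] rot [-89.91   0.08  35.26] F [-0.15 -0.41 -0.11] gap 51.7 q [-0.09  0.48  1.39  0.    1.28 -0.7 ]
```

{"fn": "servo_tool", "kwargs": {
  "commands": [
    {"dp": [0, 40, 0], "turn": [0, 0, 0]},
    {"dp": [0, 75, 0], "turn": [0, 0, 0]},
    {"dp": [0, 104, 0], "turn": [0, 0, 0]},
    {"dp": [0, 104, 0], "turn": [0, 0, 0]}
  ]
}}

```text
clock: 2.07
eef_pos: [608.4, -17.7, 50.4]
eef_rot: [-1.564, 0.007, 0.614]
wrist_force: [-1.0, -0.0, -0.2]
finger_gap: 52.1
```

{"fn": "servo_tool", "kwargs": {
  "commands": [
    {"dp": [0, 0, 0], "turn": [0, 0, 0]},
    {"dp": [0, 0, 0], "turn": [0, 0, 0]},
    {"dp": [0, 0, 0], "turn": [0, 0, 0]},
    {"dp": [0, 0, 0], "turn": [0, 0, 0]}
  ],
  "grip": 0.4,
  "force": 5
}}

```text
clock: 2.4
eef_pos: [609.8, -17.4, 52.7]
eef_rot: [-1.566, 0.003, 0.613]
wrist_force: [5.8, 6.1, -1.6]
finger_gap: 29.9
```

```bash
cat >> h.py <<'E'
def arc(*angs,z=55,r=55,lead=0):
    w=[]
    for a in angs:
        t=np.radians(a); p=f2w(45+r*np.cos(t),45+r*np.sin(t)); w.append((*p,z,a-90+np.degrees(YAW)))
    plan(*w)
def where():
    s=manip.read_state(); f=w2f(s['eef_pos'])-45; print('tcp cam-polar r',np.hypot(*f),'ang',np.degrees(np.arctan2(f[1],f[0])))
E
python3 -c "
from h import *
where();arc(132,125,118,111,104)
c=grab('wrist','w2')"
```

```text
tcp cam-polar r 56.22090324614461 ang 137.72968265716398
t 2.4 pos [609.82 -17.44  52.66] rot [-89.74   0.18  35.13] F [ 5.8   6.08 -1.59] gap 29.9 q [-0.09  0.59  1.48  0.    1.08 -0.7 ]
dp [ 5.5 -2.4 -1.3] turn [-0.3  3.5 -0.2]
dp [12.2 -2.4 -2.1] turn [-0.2 10.5 -0.2]
dp [18.7 -2.4 -3.7] turn [-0.2 17.5 -0.2]
dp [25.  -2.4 -6.1] turn [-0.2 24.5 -0.2]
dp [30.9 -2.5 -9.3] turn [-0.2 31.5 -0.2]
```

View pics/w2.png

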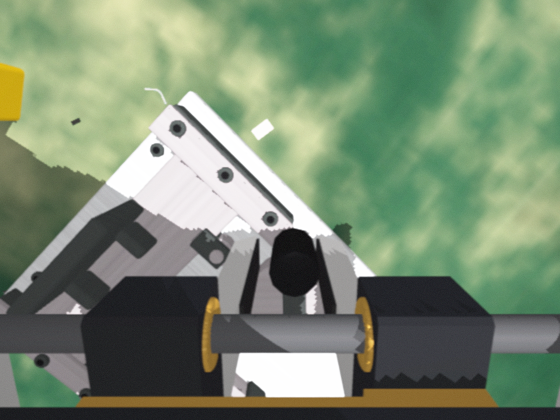

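{"fn": "servo_tool", "kwargs": {
  "commands": [
    {"dp": [5.5, -2, -1], "turn": [0, 3.5, 0]},
    {"dp": [12, -2, -2], "turn": [0, 10, 0]},
    {"dp": [19, -2, -4], "turn": [0, 17, 0]},
    {"dp": [25, -2, -6], "turn": [0, 24, 0]},
    {"dp": [31, -2, -9], "turn": [0, 31, 0]}
  ]
}}

```text
clock: 2.87
eef_pos: [640.3, -6.6, 56.5]
eef_rot: [-1.568, 0.005, 0.066]
wrist_force: [-9.4, 1.7, 4.7]
finger_gap: 28.4
```

```bash
python3 -c "
from h import *
where();arc(100,93,86,79,72)"
```

```text
tcp cam-polar r 55.668592744141264 ang 104.15492658769861
t 2.87 pos [640.26  -6.57  56.54] rot [-89.86   0.31   3.81] F [-9.38  1.72  4.74] gap 28.4 q [-0.07  0.65  1.37  0.    1.12 -0.14]
dp [ 4.   1.5 -0.8] turn [-0.1  4.2 -0.3]
dp [10.6  1.5 -1.7] turn [-0.1 11.2 -0.3]
dp [17.1  1.4 -3.4] turn [-0.1 18.2 -0.3]
dp [23.4  1.4 -5.9] turn [-0.1 25.2 -0.3]
dp [29.3  1.4 -9.1] turn [-0.  32.2 -0.3]
```

{"fn": "servo_tool", "kwargs": {
  "commands": [
    {"dp": [4, 1, -1], "turn": [0, 4, 0]},
    {"dp": [10.5, 1, -2], "turn": [0, 11, 0]},
    {"dp": [17, 1, -3.5], "turn": [0, 18, 0]},
    {"dp": [23.5, 1, -6], "turn": [0, 25, 0]},
    {"dp": [29, 1, -9], "turn": [0, 32, 0]}
  ]
}}

```text
clock: 3.28
eef_pos: [669.6, -12.4, 56.7]
eef_rot: [-1.571, 0.008, -0.498]
wrist_force: [-6.9, 8.1, -0.5]
finger_gap: 29.2
```

```bash
python3 -c "
from h import *
where();arc(68,61,54,47,40)"
```

```text
tcp cam-polar r 55.92346946499011 ang 73.09621340879676
t 3.28 pos [669.56 -12.4   56.69] rot [-89.99   0.44 -28.51] F [-6.94  8.11 -0.51] gap 29.2 q [-0.07  0.71  1.27  0.    1.17  0.42]
dp [ 4.9  1.7 -1. ] turn [ 0.   3.8 -0.4]
dp [11.6  1.6 -1.9] turn [ 0.  10.8 -0.4]
dp [18.1  1.6 -3.6] turn [ 0.1 17.8 -0.4]
dp [24.3  1.5 -6. ] turn [ 0.1 24.8 -0.4]
dp [30.3  1.5 -9.2] turn [ 0.1 31.8 -0.4]
```

{"fn": "servo_tool", "kwargs": {
  "commands": [
    {"dp": [5, 1, -1], "turn": [0, 4, 0]},
    {"dp": [11.5, 1, -2], "turn": [0, 11, 0]},
    {"dp": [18, 1, -3.5], "turn": [0, 18, 0]},
    {"dp": [24.5, 1, -6], "turn": [0, 25, 0]},
    {"dp": [30, 1, -9], "turn": [0, 32, 0]}
  ]
}}

```text
clock: 3.7
eef_pos: [691.9, -33.1, 56.8]
eef_rot: [-1.573, 0.008, -1.061]
wrist_force: [-1.7, 9.9, -2.3]
finger_gap: 28.3
```

```bash
python3 -c "
from h import *
where();arc(36,30,24,18,12)"
```

```text
tcp cam-polar r 56.058391539001576 ang 41.56619643239101
t 3.7 pos [691.89 -33.06  56.77] rot [-90.15   0.47 -60.8 ] F [-1.69  9.85 -2.31] gap 28.3 q [-0.1   0.76  1.19  0.01  1.2   0.96]
dp [ 5.4  1.7 -1.1] turn [ 0.2  3.6 -0.5]
dp [11.1  1.7 -1.8] turn [ 0.2  9.6 -0.5]
dp [16.7  1.6 -3. ] turn [ 0.2 15.6 -0.5]
dp [22.2  1.6 -4.9] turn [ 0.2 21.6 -0.4]
dp [27.4  1.6 -7.3] turn [ 0.3 27.6 -0.4]
```

{"fn": "servo_tool", "kwargs": {
  "commands": [
    {"dp": [5.5, 1, -1], "turn": [0, 4, 0]},
    {"dp": [11, 1, -2], "turn": [0, 10, 0]},
    {"dp": [17, 1, -3], "turn": [0, 16, 0]},
    {"dp": [22, 1, -5], "turn": [0, 22, 0]},
    {"dp": [27.5, 1, -7], "turn": [0, 28, 0]}
  ]
}}

```text
clock: 4.12
eef_pos: [699.5, -59.1, 56.8]
eef_rot: [-1.576, 0.008, -1.554]
wrist_force: [-3.1, 8.3, -3.2]
finger_gap: 28.2
```

```bash
python3 -c "
from h import *
where();arc(9,5,1,-2)
c=grab('top','t3')
a=c['img'][140:260,255:375,::-1]
cv2.imwrite('pics/t3z.png',cv2.resize(a,None,fx=5,fy=5,interpolation=cv2.INTER_CUBIC))"
```

```text
tcp cam-polar r 55.64425334989808 ang 13.442938839408074
t 4.12 pos [699.52 -59.11  56.8 ] rot [-90.29   0.45 -89.04] F [-3.13  8.26 -3.16] gap 28.2 q [-0.14  0.78  1.15  0.01  1.22  1.41]
dp [ 4.3  1.8 -0.6] turn [ 0.3  2.3 -0.4]
dp [ 8.1  1.7 -0.9] turn [ 0.3  6.3 -0.4]
dp [11.9  1.7 -1.5] turn [ 0.3 10.3 -0.4]
dp [14.7  1.7 -2.1] turn [ 0.3 13.3 -0.4]
```

View pics/t3z.png

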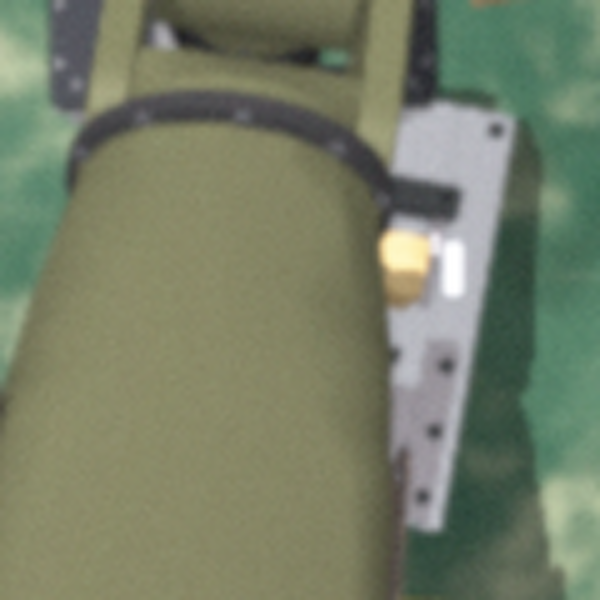

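{"fn": "servo_tool", "kwargs": {
  "commands": [
    {"dp": [4, 1, -0.5], "turn": [0, 2, 0]},
    {"dp": [8, 1, -1], "turn": [0, 6, 0]},
    {"dp": [12, 1, -1.5], "turn": [0, 10, 0]},
    {"dp": [15, 1, -2], "turn": [0, 13, 0]},
    {"dp": [15, 1, -2], "turn": [0, 13, 0]}
  ]
}}

```text
clock: 4.58
eef_pos: [698.1, -74.9, 57.1]
eef_rot: [-1.576, 0.008, -1.793]
wrist_force: [2.0, 4.0, -3.2]
finger_gap: 28.1
```

```bash
python3 -c "
from h import *
where();arc(0,-2,-4)
c=grab('wrist','w4');c=grab('scene','s4')
a=c['img'][140:260,210:370,::-1]
cv2.imwrite('pics/s4z.png',cv2.resize(a,None,fx=4.9,fy=4.9,interpolation=cv2.INTER_CUBIC))"
```

```text
tcp cam-polar r 55.593556124676724 ang -2.9016783727773174
t 4.58 pos [698.07 -74.86  57.09] rot [ -90.31    0.43 -102.75] F [ 1.99  4.04 -3.16] gap 28.1 q [-0.16  0.78  1.15  0.01  1.22  1.63]
dp [-2.8  2.1 -0.6] turn [ 0.3 -2.4 -0.4]
dp [-0.9  2.1 -0.6] turn [ 0.3 -0.4 -0.4]
dp [ 1.1  2.1 -0.6] turn [ 0.3  1.6 -0.4]
```

View pics/w4.png

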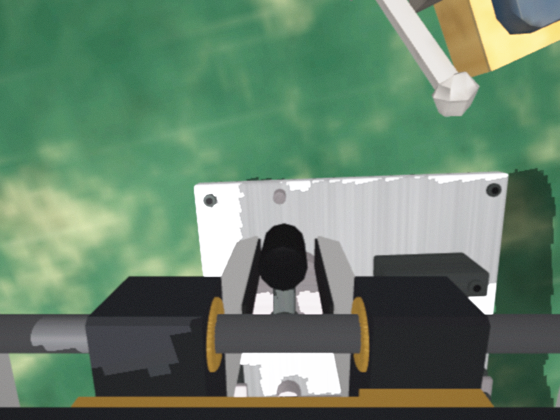

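View pics/s4z.png

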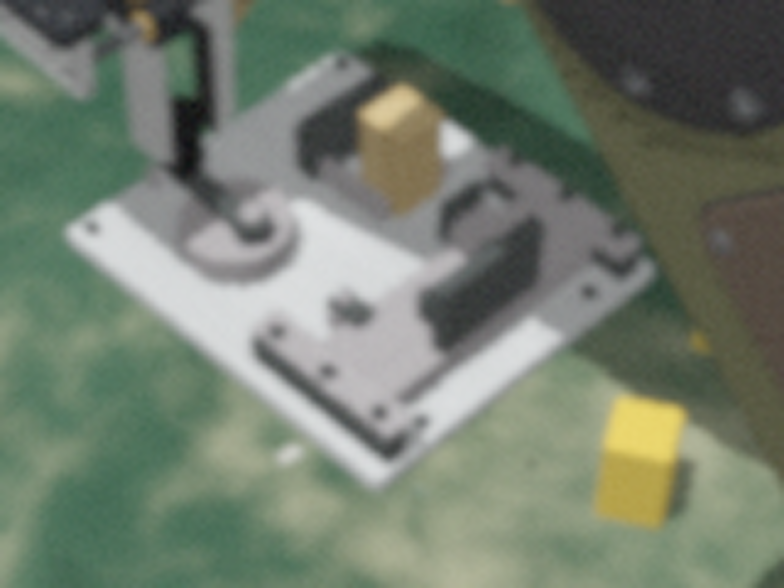

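{"fn": "servo_tool", "kwargs": {
  "commands": [
    {"dp": [-1, 2, 0], "turn": [0, 0, 0]},
    {"dp": [-1, 2, 0], "turn": [0, 0, 0]},
    {"dp": [-1, 2, 0], "turn": [0, 0, 0]},
    {"dp": [-1, -35, 0], "turn": [0, 0, 0]},
    {"dp": [-1, -70, 0], "turn": [0, 0, 0]}
  ],
  "grip": 0
}}

```text
clock: 5.1
eef_pos: [697.6, -74.6, 126.8]
eef_rot: [-1.58, 0.007, -1.79]
wrist_force: [-0.4, -0.5, 1.7]
finger_gap: 46.9
```

{"fn": "servo_tool", "kwargs": {
  "commands": [
    {"dp": [0, -40, 0], "turn": [0, 0, 0]},
    {"dp": [0, -70, -30], "turn": [0, 0, 0]},
    {"dp": [0, -70, -60], "turn": [0, 0, 0]},
    {"dp": [0, -70, -60], "turn": [0, 0, 0]}
  ]
}}

```text
clock: 5.43
eef_pos: [636.2, -61.4, 199.2]
eef_rot: [-1.579, 0.006, -1.79]
wrist_force: [0.4, 0.2, -1.5]
finger_gap: 46.9
```

```bash
python3 -c "
from h import *
plan()
s=manip.read_state();c=grab('wrist','w5');np.savez('pics/w5s.npz',**{k:s[k] for k in('eef_pos','eef_rot')})"
```

```text
t 5.43 pos [636.18 -61.4  199.15] rot [ -90.47    0.37 -102.54] F [ 0.4   0.21 -1.51] gap 46.9 q [-0.16  0.51  1.24  0.01  1.4   1.63]
```

View pics/w5.png

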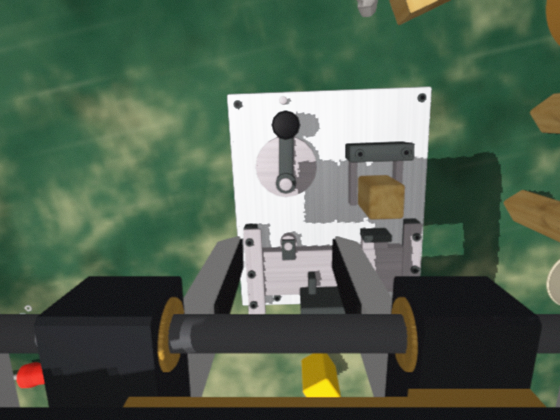

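```bash
python3 -c "
from h import *
c=cv2.imread('pics/w5.png')[80:280,220:440]
cv2.imwrite('pics/w5z.png',cv2.resize(c,None,fx=3,fy=3,interpolation=cv2.INTER_CUBIC))"
```

```text
(no output)
```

View pics/w5z.png

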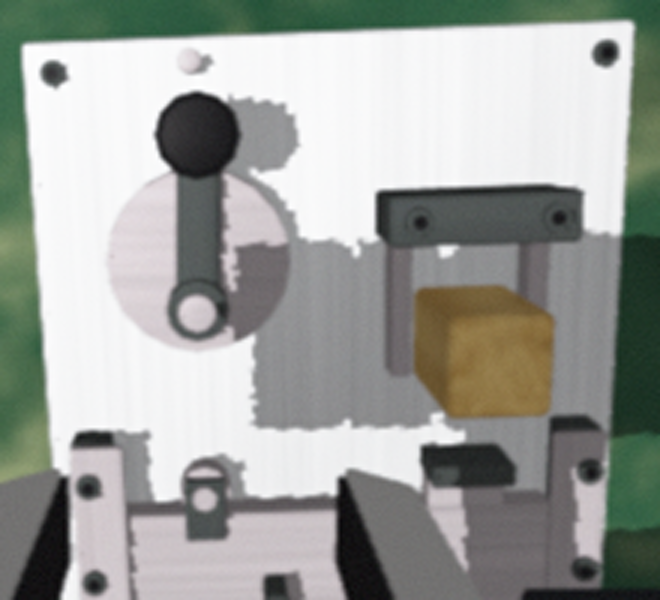

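```bash
python3 -c "
from h import *
c=dict(np.load('pics/w5.npz'));s=dict(np.load('pics/w5s.npz'))
R={}
for n,u,v,z in [('post',197.5,136,80),('hub',197,312,48),('disc',199,259.5,32),('index',189,60,24),('cFL',22,45,12),('cFR',633,22,12),('boltL',53,72,12),('boltR',605,53,12),('roller',204,497,36),('stopL',378,241,46),('stopR',581,241,46)]:
  p=wray(c,s,(u+.5)/3-.5+220,(v+.5)/3-.5+80,z);R[n]=p;print(n,p,w2f(p))
for a,b in [('hub','post'),('hub','disc'),('hub','index'),('cFR','cFL'),('boltR','boltL')]:
  d=(R[b]-R[a])[:2];print(a,b,np.hypot(*d),np.degrees(np.arctan2(d[1],d[0]))-np.degrees(YAW))
"
```

```text
post [698.54 -73.53  80.  ] [100.75  43.57]
hub [645.91 -61.28  48.  ] [46.78 46.18]
disc [659.7  -64.82  32.  ] [60.98 45.17]
index [720.9  -75.13  24.  ] [123.03  46.02]
cFL [737.81 -23.02  12.  ] [130.31 100.33]
cFR [ 701.9  -217.43   12.  ] [129.91 -97.38]
boltL [727.45 -30.76  12.  ] [121.5   90.85]
boltR [ 694.32 -207.42   12.  ] [120.65 -88.89]
roller [581.59 -49.2   36.  ] [-18.67  46.5 ]
stopL [ 655.2  -120.36   46.  ] [ 66.52 -10.27]
stopR [ 641.76 -181.18   46.  ] [ 64.24 -72.52]
hub post 54.03072555950107 -2.762302741493153
hub disc 14.237607000403433 -4.070366804380637
hub index 76.25398321280238 -0.1190833320975031
cFR cFL 197.70486481513112 89.88399815794301
boltR boltL 179.74071413102666 89.72884699541666
```

```bash
python3 -c "
from h import *
plan((*f2w(-125,0),180,-100.35))"
```

```text
t 5.48 pos [638.08 -61.89 198.79] rot [ -90.44    0.37 -102.55] F [-0.48 -0.3  -0.55] gap 47.1 q [-0.16  0.52  1.24  0.01  1.4   1.63]
dp [  50.6   19.7 -162.2] turn [ 0.4 -2.2 -0.4]
```

{"fn": "servo_tool", "kwargs": {
  "commands": [
    {"dp": [51, 20, -162], "turn": [0.4, -2, -0.4]},
    {"dp": [51, 20, -162], "turn": [0.4, -2, -0.4]},
    {"dp": [51, 20, -162], "turn": [0.4, -2, -0.4]},
    {"dp": [51, 20, -162], "turn": [0.4, -2, -0.4]},
    {"dp": [51, 20, -162], "turn": [0.4, -2, -0.4]}
  ],
  "grip": 1
}}

```text
clock: 5.9
eef_pos: [464.0, -76.5, 178.4]
eef_rot: [-1.575, -0.001, -1.756]
wrist_force: [0.3, 1.7, 0.2]
finger_gap: 17.1
```

```bash
python3 -c "
from h import *
plan((*f2w(-125,0),50,-100.35))
s=manip.read_state();c=grab('wrist','w6');np.savez('pics/w6s.npz',**{k:s[k] for k in('eef_pos','eef_rot')})
c=grab('top','t6')
a=c['img'][140:260,255:375,::-1]
cv2.imwrite('pics/t6z.png',cv2.resize(a,None,fx=5,fy=5,interpolation=cv2.INTER_CUBIC))"
```

```text
t 5.9 pos [464.   -76.49 178.39] rot [ -90.25   -0.04 -100.59] F [0.33 1.69 0.2 ] gap 17.1 q [-0.24  0.15  1.77 -0.    1.23  1.52]
dp [ -1.6 128.4   5. ] turn [ 0.3 -0.2  0. ]
```

View pics/t6z.png

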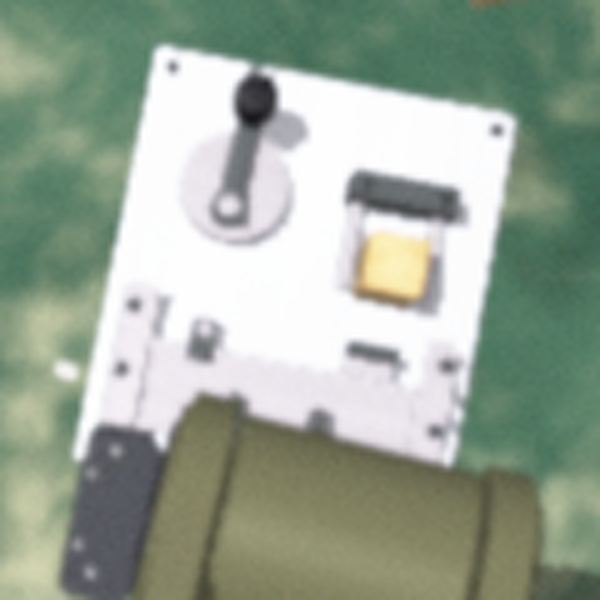

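View pics/w6.png

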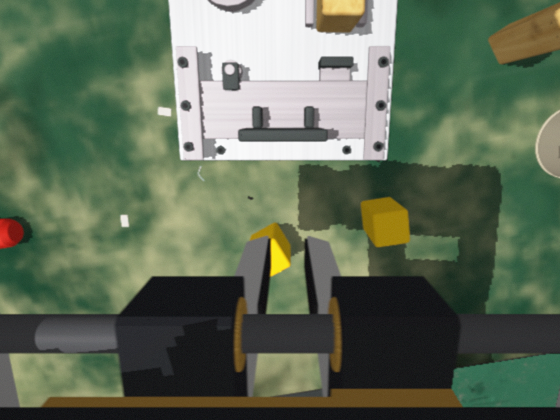

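```bash
python3 -c "
from h import *
c=dict(np.load('pics/t6.npz'));R={}
for n,u,v,z in [('post',257,94,80),('hub',229,206,48),('disc',238,184.5,32),('cFL',158,46,12),('cFR',516,114,12)]:
  p=ray(c,(u+.5)/5-.5+255,(v+.5)/5-.5+140,z);R[n]=p;print(n,p,w2f(p))
for a,b in [('hub','post'),('hub','disc')]:
  d=(R[b]-R[a])[:2];print(a,b,np.hypot(*d),np.degrees(np.arctan2(d[1],d[0]))-np.degrees(YAW))
c=dict(np.load('pics/w6.npz'));s=dict(np.load('pics/w6s.npz'))
for n,u,v,z in [('plateL',239,129,75),('plateR',328,129,75),('rearL',239,138,75),('rearR',328,138,75),('base',180,160,12),('baseR',388,160,12)]:
  p=wray(c,s,u,v,z);print(n,p,w2f(p))
"
```

```text
post [697.68 -73.37  80.  ] [99.87 43.59]
hub [644.78 -60.91  48.  ] [45.59 46.34]
disc [659.13 -66.33  32.  ] [60.68 43.58]
cFL [739.01 -22.83  12.  ] [131.45 100.73]
cFR [ 703.7  -219.03   12.  ] [131.97 -98.62]
hub post 54.34804250989826 -2.9012075304176133
hub disc 15.340702566890808 -10.337641780443727
plateL [530.86 -51.81  75.  ] [-68.1   34.83]
plateR [ 518.34 -119.08   75.  ] [-68.34 -33.61]
rearL [524.22 -50.34  75.  ] [-74.9   35.07]
rearR [ 511.61 -118.02   75.  ] [-75.14 -33.77]
base [512.59  18.62  12.  ] [-98.73 100.82]
baseR [ 475.99 -177.85   12.  ] [-99.43 -99.03]
```

```bash
python3 -c "
from h import *
plan((*f2w(100,45.7),180,-100.35));print(f2w(100,45.7))"
```

```text
t 6.0 pos [468.71 -76.86 180.41] rot [ -89.96   -0.04 -100.6 ] F [1.02 0.89 0.37] gap 9.3 q [-0.24  0.16  1.76 -0.    1.23  1.52]
dp [-47.7   0.5 224.5] turn [-0.  -0.3  0. ]
[698.18 -71.31]
```

{"fn": "servo_tool", "kwargs": {
  "commands": [
    {"dp": [-48, 0, 224], "turn": [0, 0, 0]},
    {"dp": [-48, 0, 224], "turn": [0, 0, 0]},
    {"dp": [-48, 0, 224], "turn": [0, 0, 0]},
    {"dp": [-48, 0, 224], "turn": [0, 0, 0]},
    {"dp": [-48, 0, 224], "turn": [0, 0, 0]}
  ],
  "grip": -0.05
}}

```text
clock: 6.42
eef_pos: [680.5, -71.1, 179.9]
eef_rot: [-1.569, -0.001, -1.756]
wrist_force: [-0.8, -0.7, 0.7]
finger_gap: 39.1
```

```bash
python3 -c "
from h import *
plan((*f2w(100,45.7),120,-100.35),(*f2w(100,45.7),56,-100.35))"
```

```text
t 6.42 pos [680.46 -71.08 179.93] rot [ -89.91   -0.04 -100.59] F [-0.81 -0.66  0.7 ] gap 39.1 q [-0.16  0.63  1.11 -0.    1.4   1.6 ]
dp [-3.1 60.  17.4] turn [-0.1 -0.2  0. ]
dp [ -3.1 124.   17.3] turn [-0.1 -0.2  0. ]
```

{"fn": "servo_tool", "kwargs": {
  "commands": [
    {"dp": [-3, 40, 17], "turn": [0, 0, 0]},
    {"dp": [-3, 60, 17], "turn": [0, 0, 0]},
    {"dp": [-3, 60, 17], "turn": [0, 0, 0]}
  ]
}}

```text
clock: 6.67
eef_pos: [697.6, -70.7, 112.4]
eef_rot: [-1.578, -0.001, -1.755]
wrist_force: [-0.4, -0.1, -1.4]
finger_gap: 49.5
```

```bash
python3 -c "
from h import *
plan((*f2w(100,45.7),56,-100.35))"
```

```text
t 6.67 pos [697.61 -70.73 112.43] rot [ -90.41   -0.06 -100.56] F [-0.39 -0.13 -1.37] gap 49.5 q [-0.15  0.72  1.11 -0.    1.31  1.6 ]
dp [ 0.4 56.4  1.1] turn [ 0.4 -0.2  0.1]
```

{"fn": "servo_tool", "kwargs": {
  "commands": [
    {"dp": [0, 35, 1], "turn": [0.4, 0, 0]},
    {"dp": [0, 56, 1], "turn": [0.4, 0, 0]},
    {"dp": [0, 56, 1], "turn": [0.4, 0, 0]},
    {"dp": [0, 56, 1], "turn": [0.4, 0, 0]}
  ]
}}

```text
clock: 7.0
eef_pos: [698.8, -70.9, 57.4]
eef_rot: [-1.571, -0.001, -1.755]
wrist_force: [0.5, -1.0, 1.0]
finger_gap: 49.5
```

```bash
python3 -c "
from h import *
where();plan((*f2w(100,45.7),56,-100.35))"
```

```text
tcp cam-polar r 55.553809863514246 ang 1.2118697859642853
t 7.0 pos [698.8  -70.94  57.38] rot [ -90.     -0.06 -100.56] F [ 0.46 -1.03  1.05] gap 49.5 q [-0.15  0.78  1.16 -0.    1.21  1.6 ]
dp [ 0.5  1.4 -0.5] turn [-0.  -0.2  0.1]
```

{"fn": "servo_tool", "kwargs": {
  "commands": [
    {"dp": [0.5, 1, 0], "turn": [0, 0, 0]},
    {"dp": [0.5, 1, 0], "turn": [0, 0, 0]},
    {"dp": [0.5, 1, 0], "turn": [0, 0, 0]},
    {"dp": [0.5, 1, 0], "turn": [0, 0, 0]},
    {"dp": [0.5, 1, 0], "turn": [0, 0, 0]}
  ],
  "grip": 0.5,
  "force": 20
}}

```text
clock: 7.42
eef_pos: [699.2, -72.4, 57.8]
eef_rot: [-1.568, -0.002, -1.755]
wrist_force: [-2.2, -6.7, 4.4]
finger_gap: 24.2
```

```bash
python3 -c "
from h import *
where();plan((*f2w(100,45.7),56,-100.35))"
```

```text
tcp cam-polar r 56.23328841514126 ang -0.1978791262238419
t 7.42 pos [699.24 -72.41  57.83] rot [ -89.87   -0.13 -100.58] F [-2.21 -6.68  4.41] gap 24.2 q [-0.15  0.78  1.15 -0.    1.21  1.6 ]
dp [-0.9  1.8 -1.2] turn [-0.1 -0.2  0.1]
```

{"fn": "servo_tool", "kwargs": {
  "commands": [
    {"dp": [-2, 1, 0], "turn": [0, 0, 0]},
    {"dp": [-2, 1, 0], "turn": [0, 0, 0]},
    {"dp": [-2, 1, 0], "turn": [0, 0, 0]}
  ]
}}

```text
clock: 7.67
eef_pos: [699.6, -71.7, 57.9]
eef_rot: [-1.568, -0.004, -1.756]
wrist_force: [-3.6, -6.6, 3.3]
finger_gap: 23.4
```

```bash
python3 -c "
from h import *
where();plan((*f2w(100,45.7),56,-100.35))"
```

```text
tcp cam-polar r 56.451696828659756 ang 0.6169661136606008
t 7.67 pos [699.59 -71.66  57.88] rot [ -89.83   -0.22 -100.6 ] F [-3.57 -6.56  3.31] gap 23.4 q [-0.15  0.78  1.15 -0.    1.21  1.6 ]
dp [-0.1  1.9 -1.5] turn [-0.2 -0.2  0.2]
```

Now at y≈45.6 in the tool's frame. Release, lift and check.

{"fn": "servo_tool", "kwargs": {
  "commands": [
    {"dp": [0, 0, 0], "turn": [0, 0, 0]},
    {"dp": [0, 0, 0], "turn": [0, 0, 0]},
    {"dp": [0, 0, 0], "turn": [0, 0, 0]},
    {"dp": [0, -35, 0], "turn": [0, 0, 0]},
    {"dp": [0, -70, 0], "turn": [0, 0, 0]}
  ],
  "grip": 0
}}

```text
clock: 8.08
eef_pos: [698.3, -71.0, 126.6]
eef_rot: [-1.572, -0.004, -1.756]
wrist_force: [0.6, -0.0, 0.8]
finger_gap: 46.9
```

{"fn": "servo_tool", "kwargs": {
  "commands": [
    {"dp": [0, -40, 0], "turn": [0, 0, 0]},
    {"dp": [15, -60, -80], "turn": [0, 0, 0]},
    {"dp": [25, -60, -120], "turn": [0, 0, 0]},
    {"dp": [35, -60, -160], "turn": [0, 0, 0]},
    {"dp": [45, -60, -200], "turn": [0, 0, 0]}
  ],
  "grip": 1
}}

```text
clock: 8.5
eef_pos: [531.6, -75.8, 186.0]
eef_rot: [-1.572, -0.004, -1.755]
wrist_force: [0.4, -0.6, 1.1]
finger_gap: 17.2
```

```bash
python3 -c "
from h import *
plan((*f2w(-125,0),180,-100.35),(*f2w(-125,0),50,-100.35))"
```

```text
t 8.5 pos [531.63 -75.77 186.03] rot [ -90.05   -0.21 -100.56] F [ 0.45 -0.59  1.1 ] gap 17.2 q [-0.21  0.29  1.58 -0.    1.27  1.55]
dp [ 11.6   6.1 -61.9] turn [ 0.  -0.2  0.2]
dp [ 11.1 136.1 -61.8] turn [ 0.  -0.2  0.2]
```

{"fn": "servo_tool", "kwargs": {
  "commands": [
    {"dp": [11, 6, -40], "turn": [0, 0, 0]},
    {"dp": [11, 6, -62], "turn": [0, 0, 0]},
    {"dp": [11, 6, -62], "turn": [0, 0, 0]}
  ]
}}

```text
clock: 8.75
eef_pos: [465.4, -74.7, 180.5]
eef_rot: [-1.572, -0.004, -1.755]
wrist_force: [-0.1, 0.2, 0.4]
finger_gap: 0.1
```

```bash
python3 -c "
from h import *
plan((*f2w(-125,0),50,-100.35))
c=grab('top','t7')
a=c['img'][140:260,255:375,::-1]
cv2.imwrite('pics/t7z.png',cv2.resize(a,None,fx=5,fy=5,interpolation=cv2.INTER_CUBIC))"
```

```text
t 8.75 pos [465.41 -74.72 180.49] rot [ -90.06   -0.2  -100.58] F [-0.13  0.24  0.41] gap 0.1 q [-0.23  0.15  1.77 -0.    1.23  1.52]
dp [  0.  130.5   3.5] turn [ 0.1 -0.2  0.2]
```

View pics/t7z.png

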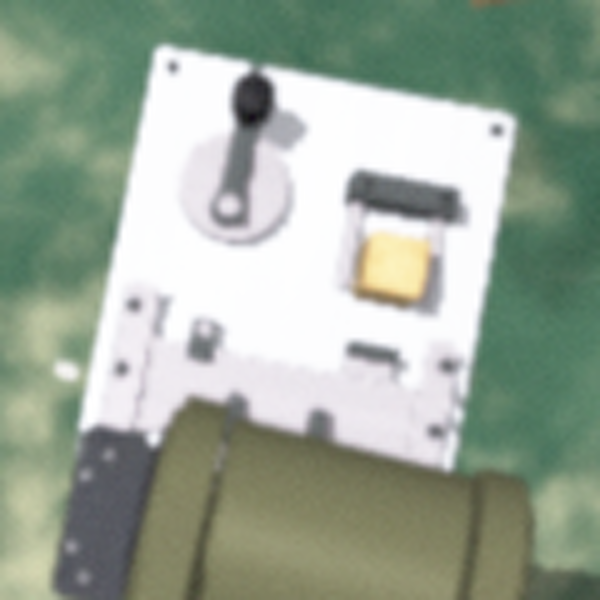

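{"fn": "servo_tool", "kwargs": {
  "commands": [
    {"dp": [0, 40, 0], "turn": [0, 0, 0]},
    {"dp": [0, 80, 0], "turn": [0, 0, 0]},
    {"dp": [0, 115, 0], "turn": [0, 0, 0]},
    {"dp": [0, 130, 0], "turn": [0, 0, 0]},
    {"dp": [0, 130, 0], "turn": [0, 0, 0]}
  ]
}}

```text
clock: 9.22
eef_pos: [466.8, -75.0, 47.6]
eef_rot: [-1.576, -0.003, -1.755]
wrist_force: [0.3, 0.1, 0.2]
finger_gap: 0.4
```

```bash
python3 -c "
from h import *
print(w2f(manip.read_state()['eef_pos']))
plan((*f2w(-92,0),50,-100.35),(*f2w(-80,0),50,-100.35),(*f2w(-45,0),50,-100.35))"
```

```text
[-126.93    0.48]
t 9.22 pos [466.83 -75.03  47.62] rot [ -90.29   -0.18 -100.56] F [0.33 0.06 0.25] gap 0.4 q [-0.23  0.34  1.88 -0.    0.93  1.52]
dp [ 0.4 -2.6 34.9] turn [ 0.3 -0.2  0.2]
dp [ 0.3 -2.6 46.9] turn [ 0.3 -0.2  0.2]
dp [ 0.2 -2.8 81.9] turn [ 0.3 -0.2  0.2]
```

{"fn": "servo_tool", "kwargs": {
  "commands": [
    {"dp": [0.5, -4, 25], "turn": [0, 0, 0]},
    {"dp": [0.5, -4, 35], "turn": [0, 0, 0]},
    {"dp": [0.5, -4, 41], "turn": [0, 0, 0]},
    {"dp": [0.5, -4, 47], "turn": [0, 0, 0]},
    {"dp": [0.5, -4, 53], "turn": [0, 0, 0]}
  ]
}}

```text
clock: 9.63
eef_pos: [519.3, -85.2, 52.0]
eef_rot: [-1.576, -0.003, -1.755]
wrist_force: [-3.5, 0.2, 3.5]
finger_gap: 0.3
```

```bash
python3 -c "
from h import *
print(w2f(manip.read_state()['eef_pos']))
plan((*f2w(-45,0),50,-100.35))"
```

```text
[-73.43  -0.1 ]
t 9.63 pos [519.35 -85.2   51.99] rot [ -90.28   -0.18 -100.55] F [-3.52  0.16  3.49] gap 0.3 q [-0.23  0.43  1.73 -0.    0.98  1.53]
dp [-0.2  1.8 28.4] turn [ 0.3 -0.2  0.2]
```

{"fn": "servo_tool", "kwargs": {
  "commands": [
    {"dp": [0, 1, 5], "turn": [0, 0, 0]},
    {"dp": [0, 1, 10], "turn": [0, 0, 0]},
    {"dp": [0, 1, 15], "turn": [0, 0, 0]},
    {"dp": [0, 1, 19], "turn": [0, 0, 0]}
  ]
}}

```text
clock: 9.97
eef_pos: [538.5, -88.7, 51.0]
eef_rot: [-1.576, -0.003, -1.755]
wrist_force: [-4.0, 0.3, 3.1]
finger_gap: 0.9
```

```bash
python3 -c "
from h import *
print(w2f(manip.read_state()['eef_pos']))
plan()
c=grab('scene','s8')
a=c['img'][140:260,210:370,::-1]
cv2.imwrite('pics/s8z.png',cv2.resize(a,None,fx=4.9,fy=4.9,interpolation=cv2.INTER_CUBIC))"
```

```text
[-53.98  -0.14]
t 9.97 pos [538.47 -88.74  50.98] rot [ -90.28   -0.18 -100.55] F [-3.96  0.28  3.13] gap 0.9 q [-0.23  0.47  1.67 -0.    1.    1.53]
```

View pics/s8z.png

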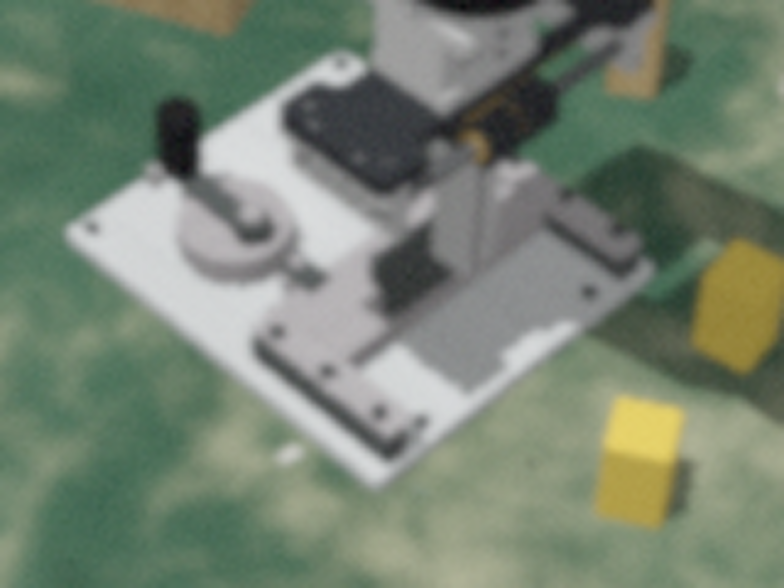

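{"fn": "servo_tool", "kwargs": {
  "commands": [
    {"dp": [0, 1, 3], "turn": [0, 0, 0]},
    {"dp": [0, 1, 5], "turn": [0, 0, 0]},
    {"dp": [0, 1, 7], "turn": [0, 0, 0]}
  ]
}}

```text
clock: 10.27
eef_pos: [545.9, -90.2, 49.8]
eef_rot: [-1.575, -0.003, -1.755]
wrist_force: [-5.4, -0.7, 2.4]
finger_gap: 0.1
```

{"fn": "servo_tool", "kwargs": {
  "commands": [
    {"dp": [0, 0, 1.5], "turn": [0, 0, 0]},
    {"dp": [0, 0, 3], "turn": [0, 0, 0]}
  ]
}}

```text
clock: 10.43
eef_pos: [546.5, -90.3, 49.7]
eef_rot: [-1.582, -0.003, -1.755]
wrist_force: [-33.3, 4.2, 23.8]
finger_gap: 0.2
```

{"fn": "servo_tool", "kwargs": {
  "commands": [
    {"dp": [0, 0, -10], "turn": [0, 0, 0]},
    {"dp": [0, 0, -35], "turn": [0, 0, 0]},
    {"dp": [0, 0, -65], "turn": [0, 0, 0]},
    {"dp": [0, -30, -65], "turn": [0, 0, 0]},
    {"dp": [0, -70, -65], "turn": [0, 0, 0]}
  ]
}}

```text
clock: 10.85
eef_pos: [480.7, -77.7, 118.7]
eef_rot: [-1.588, -0.003, -1.755]
wrist_force: [1.1, -0.7, 0.3]
finger_gap: 0.7
```

{"fn": "servo_tool", "kwargs": {
  "commands": [
    {"dp": [0, -60, -40], "turn": [0, 0, 0]},
    {"dp": [0, -60, -40], "turn": [0, 0, 0]},
    {"dp": [0, -60, -40], "turn": [0, 0, 0]}
  ]
}}

```text
clock: 11.1
eef_pos: [442.7, -70.5, 184.4]
eef_rot: [-1.58, -0.003, -1.755]
wrist_force: [-0.2, -0.2, 0.7]
finger_gap: 0.5
```

```bash
python3 -c "
from h import *
plan()
s=manip.read_state();c=grab('wrist','w9');np.savez('pics/w9s.npz',**{k:s[k] for k in('eef_pos','eef_rot')})
c=grab('top','t9')
a=c['img'][140:260,255:375,::-1]
cv2.imwrite('pics/t9z.png',cv2.resize(a,None,fx=5,fy=5,interpolation=cv2.INTER_CUBIC))
c=grab('scene','s9')
a=c['img'][140:260,210:370,::-1]
cv2.imwrite('pics/s9z.png',cv2.resize(a,None,fx=4.9,fy=4.9,interpolation=cv2.INTER_CUBIC))"
```

```text
t 11.1 pos [442.68 -70.49 184.39] rot [ -90.55   -0.19 -100.55] F [-0.21 -0.24  0.7 ] gap 0.5 q [-0.24  0.1   1.81 -0.    1.24  1.52]
```

View pics/t9z.png

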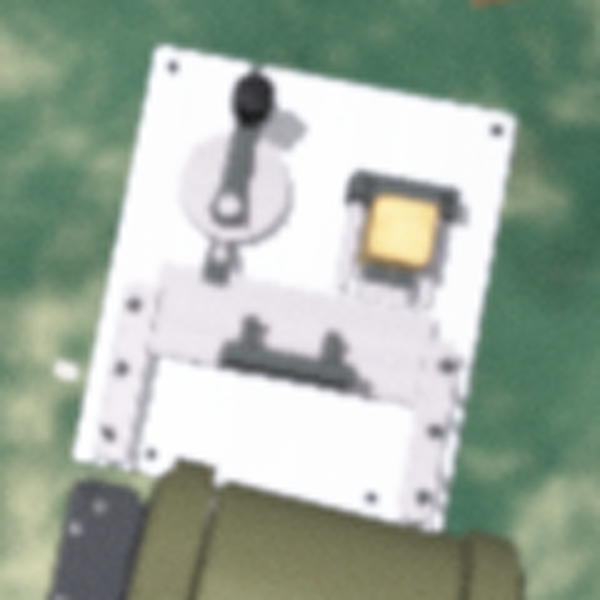

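View pics/s9z.png

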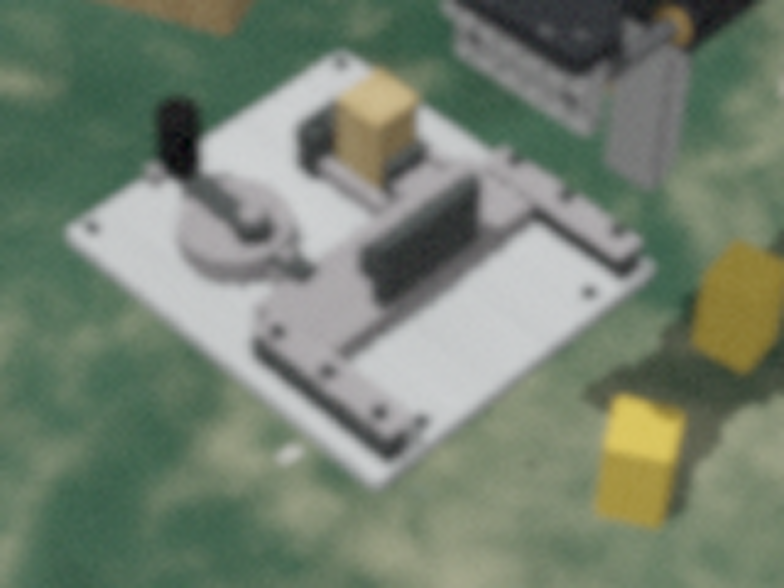

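View pics/w9.png

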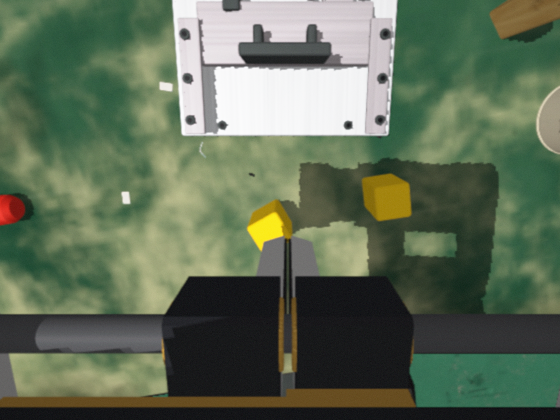

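```bash
python3 -c "
from h import *
c=dict(np.load('pics/t9.npz'));R={}
for n,u,v,z in [('post',253.5,94,80),('hub',229,206,48),('block',403,229,67),('rear plate L',222,362,75),('rear plate R',352,388,75)]:
  p=ray(c,(u+.5)/5-.5+255,(v+.5)/5-.5+140,z);R[n]=p;print(n,p,w2f(p))
d=(R['post']-R['hub'])[:2];print(np.hypot(*d),np.degrees(np.arctan2(d[1],d[0]))-np.degrees(YAW))
"
```

```text
post [697.65 -71.57  80.  ] [99.53 45.35]
hub [644.78 -60.91  48.  ] [45.59 46.34]
block [ 630.78 -149.91   67.  ] [ 47.81 -43.73]
rear plate L [560.06 -56.83  75.  ] [-38.48  35.13]
rear plate R [ 547.65 -122.93   75.  ] [-38.81 -32.12]
53.941880820860014 -1.0522157908367902
```

```bash
python3 -c "
from h import *
print(manip.sign_off())"
```

```text
the job is handed in; nothing more can be done
None
```

The block is seated at the end stop, the cam is at its low point, and I handed the job in at about 11 s with the arm clear of everything.

- **Cam:** I straddled the crank grip with the fingertips and swept it from about 135° to the index post. The first sweep overshot by about 2.7°, so I went back, closed lightly on the grip and nudged it. The last picture puts it at about -1°, which is roughly the measuring error.
- **Slide:** I then pushed the upright plate with the shut fingers until the force rose sharply to about 40 N at the wrist, and backed off straight away. That force was at the fingertips against the plate, not on the arm or gripper body.

**Last checks from the top camera after backing off:**

| Check | Measured | Target |
|---|---|---|
| Push plate rear face (fixture x) | -38.6 mm (travel about 41.4 mm) | -38 mm (42 mm) |
| Block centre (fixture x) | 47.8 mm | 46 to 47 mm |

The block reading is slightly over. It is probably about 1.5 mm high, because other known points in that view also read 0.6 to 1.7 mm high. The pictures show the roller on the cam and the block between jaw and stop.

The two yellow blocks looked unmoved in the pictures. I did not re-measure the other things on the bench, but the arm did not go near them while it was low.

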